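# Chock the rolling pin before taking away the tin that holds it

### The arm

A 7-joint arm with a two-finger parallel gripper is mounted at the origin on a cart in front of the work surface, level with it; the furniture and walls round the work are solid. World frame = base frame: x ahead of the robot, y to its left, z up, the work surface at z = 0. Lengths are in m, angles in rad, forces in N, time in s.
With the tool pointing down it reaches from about 0.4 to 0.925 m from the base axis. Payload 4.1 kg.
Tool frame: the origin (TCP) lies at the very end of the fingers, on their centre line; the grasp point (between the pads) lies 19 mm behind it; z points along the fingers, y is the line along which they close (so a half turn about z gives the same grasp; the last joint's range is limited). The gripper opens to 85 mm and grips with 20 to 120 N. Pads are 22 mm wide; open, the fingers measure 114 mm over their backs; the gripper's body (76 mm by 85 mm) begins 54 mm behind the grasp point. The pads swing forward as they close: fully open they stand 13 mm farther back than shut.
Start: joints at [1.131, 0.398, 0.045, 1.537, -0.019, 1.207, -0.051], TCP at [0.217, -0.613, 0.231] pointing down, gripper open.
Joint ranges: [-2.82, 2.82], [-0.49, 2.23], [-1.37, 1.46], [0, 2.46], [-1.36, 4.5], [0.23, 2], [-2.94, 2.94]. Speed limits (rad/s): [2.57, 2.57, 3.14, 3.14, 3.14, 3.14, 3.14].

### API

Orientations are given as [roll, pitch, yaw] about the fixed x, y, z axes, in that order (R = Rz(yaw) Ry(pitch) Rx(roll)).
In Python, from station import sense, snapshot, sign_off gives the robot as it stands.
- The arm moves only by the tool jog_arm, never from a script. Its argument "plan" is a list of rows, each a list of 3 entries, a list of its own where there are three numbers: the shift along the tool's x, y, z in cm, then the turn, a rotation vector about the tool's x, y, z in degrees, then the closure, from 0 (fully open) to 1 (shut). A call has 1 to 10 rows; each row is the pose to reach, as a shift and turn from the pose commanded when the call began, along the tool's axes at that moment; what a row does not reach only later rows make up. A row lasts 1/12 s, in which the tool goes at most 41.7 mm and 7.16 degrees, less where a joint would pass 70% of its speed; a pose out of reach is approached as far as the arm can. A call with a gripper value outside its range is refused whole. The fingers move at their own pace and stop on an object; the grip force is fixed at half the most. Time passes only in rows, so rows that repeat a pose let the fingers close. It gives the time, the measured TCP pose, the force, the opening and the grip force at its end, in the units of the state.
- sense(): the state, without advancing time (a new reading comes with each control period).
- snapshot(name): name is "scene" or "top" or "wrist"; returns a dict with "frame" (420x560x3 uint8, red, green, blue), "mtx" (3x3 intrinsics, pixels), "dist" ([k1, k2, p1, p2, k3] as OpenCV has them; the pictures are not rectified), "cam_to_world" (4x4, takes a point from camera to world coordinates); the wrist camera has in their place "T_tool_cam" (4x4, takes a point from camera to tool coordinates, whose origin is the TCP and whose axes are the flange's). Camera axes: x right, y down, z forward; pixel columns grow to the right and rows downward; lengths in m; the calibration is good to about 2 mm. A picture is of the moment at which its call begins: read the wrist's pose just before it. There is no depth.
- sign_off(): hands the job in; it is judged then, once.
The state is a dict: "t": time; "joint_pos": joint angles; "qd": joint speeds; "tau": joint torques, N m; "tcp_pos": TCP position; "tool_rot": TCP orientation; "contact_force": force on the tool from outside, world axes, zero at the start; "torque": the same for the moment, N m; "gripper_width": finger opening in m; "grasp_force": force on a finger pad.
Only numpy, scipy, OpenCV 4.12 (cv2) and the standard library are available. Lean on these libraries where they do the work, as an engineer would, in place of code of your own. Each camera call takes 0.05 s, during which the arm holds its last target. There are 200 camera calls.

### The job

The washed rolling pin is drying across the ribs of the sloping draining board, and only a food tin keeps it from rolling down into the trough. Set the wooden wedge on the draining board beside the tin, thin end under the pin's lower side and close up against it, and only then take the tin away and stand it upright on the worktop. The pin must stay where it is on the slope, held by the wedge, and the glass standing beside the board must not be disturbed.

Things in the scene. Friction and masses are not known exactly. Their poses are not given: they have to be found in the camera images.
- draining_board: grey ribbed draining board, 300 (x) by 360 mm (y), fixed. Origin: centre of its underside. +x points up the slope, y along the pin. Ribbed deck from x = -85 to 142 mm, falls 5 degrees towards -x: rib tops at z = 28 mm + (x + 85 mm) * 0.0875. Below it, x = -146 to -85 mm, a water trough: floor 9 mm, front lip 32 mm high. Side rims at y = +-176 mm, 6 mm over the ribs.
- rolling_pin: wooden rolling pin lying across the slope, free to roll: barrel 60 mm thick, 220 mm long, a knob handle 35 mm long at each end, 0.5 kg. Origin: on its axis at mid-length; own y is its axis. At the start it touches the deck along x = 85 mm of the board's frame, parallel to the board's y; its origin is then at x = 82, y = 0, z = 73 mm there.
- tin: full food tin, 57 mm in diameter, 72 mm high, about 0.25 kg, standing on the deck against the lower side of the pin, up to 70 mm from the pin's middle to either side. Origin: centre of its underside; z is its axis (tilted 5 degrees with the deck at the start).
- wedge: wooden wedge, loose, flat on the worktop left or right of the board: 94 mm long (x), 32 wide (y), 36 high, 0.12 kg, rubber-soled, sides upright. Origin: centre of its underside. 2 mm thin toe at x = +47 mm; the top rises from it at 30 degrees to x = -12 mm, then is flat to the heel at x = -47. Set against the pin, its origin lies 59 mm downhill of the line where pin and deck touch, like the tin's.
- glass: loose drinking glass, 81 mm in diameter and 91 mm high, standing on the worktop on the other side of the draining board from the wedge; to be left alone. Origin: centre of its underside.
There are look-alikes about, which are no part of the job. There is more than one size of the wedge; the one meant has the size given above.

How it is judged:
By the outcome, as a careful person would: the job done as asked, in the order asked, and still so for the second after the job is handed in, with the robot touching nothing.
It also fails if it takes over 64 s, if anything falls off the work surface, if the arm or the gripper's body presses on something with over 40 N, if the wrist force passes 120 N, or if a joint passes its speed limit or range.

## Working session

There is one attempt and no reset: what is moved stays moved. The work goes in short steps, Python scripts to look and compute and a tool call to move; the robot and the scene stay as the last step left them, time stands still between calls to the robot, and variables do not carry over. Pictures are saved under pics/ and viewed, at most 10 in all, crops included, and the job is handed in when it is done.

Besides the shell and the picture viewer there is one more tool, called after "Request:" as a command line: name --argument value ..., lists and objects as JSON in quotes. jog_arm: Moves the arm, as the interface text tells. Its arguments: {"type":"object","properties":{"plan":{"type":"array","items":{"type":"array"}}},"required":["plan"]}

```bash
mkdir -p pics; python3 - <<'E'
from station import sense,snapshot
import cv2,numpy as np
s=sense();print({k:np.round(v,3).tolist() for k,v in s.items()})
for n in("scene","top"):
    d=snapshot(n);cv2.imwrite(f"pics/{n}0.png",d["frame"][:,:,::-1]);np.savez(f"{n}0.npz",**d)
    print(n,np.round(d["mtx"],1).tolist(),np.round(d["dist"],3),np.round(d["cam_to_world"],3).tolist())
E
```

```text
{'t': 0.0, 'joint_pos': [1.131, 0.399, 0.045, 1.538, -0.019, 1.207, -0.051], 'qd': [0.002, -0.0, 0.002, -0.0, -0.0, 0.002, 0.0], 'tau': [0.001, -47.512, 1.365, -25.422, 0.011, 0.01, 0.0], 'tcp_pos': [0.217, -0.612, 0.23], 'tool_rot': [-3.14, 0.0, 0.341], 'contact_force': [0.056, 0.251, 0.147], 'torque': [-0.045, -0.042, 0.01], 'grasp_force': 0.0, 'gripper_width': 0.085}
scene [[465.4, 0.0, 275.9], [0.0, 465.4, 208.0], [0.0, 0.0, 1.0]] [-0.016  0.     0.     0.     0.   ] [[-0.479, -0.463, 0.746, -0.525], [-0.877, 0.273, -0.394, 0.543], [-0.022, -0.843, -0.537, 0.809], [0.0, 0.0, 0.0, 1.0]]
top [[481.3, 0.0, 286.4], [0.0, 481.3, 212.2], [0.0, 0.0, 1.0]] [-0.076  0.     0.     0.     0.   ] [[0.011, -0.987, 0.161, 0.329], [-1.0, -0.01, 0.003, -0.018], [-0.002, -0.161, -0.987, 1.334], [0.0, 0.0, 0.0, 1.0]]
```

View pics/scene0.png

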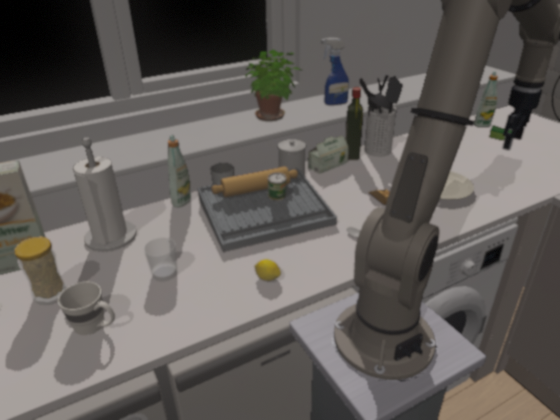

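View pics/top0.png

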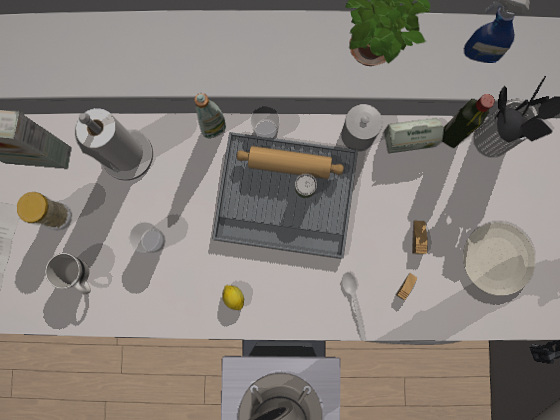

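Top view: the wedge candidates are wooden blocks at (420,237), which is larger, and (406,287), which is smaller. The pin is at (290,162) and the tin at (306,185), with the bigger canister at (362,128) a look-alike. Glasses stand at (148,238) and (265,122), and both stay untouched. I'll measure these and check the wedge in a crop.

```bash
cat > h.py <<'E'
import cv2,numpy as np
from scipy.spatial.transform import Rotation as R
def rays(d,px,T=None):
    T=d["cam_to_world"] if T is None else T
    u=cv2.undistortPoints(np.array(px,float).reshape(-1,1,2),d["mtx"],d["dist"]).reshape(-1,2)
    v=np.c_[u,np.ones(len(u))]@T[:3,:3].T
    return T[:3,3],v
def onz(d,px,z,T=None):
    o,v=rays(d,px,T); return o+v*((z-o[2])/v[:,2])[:,None]
def proj(d,P,T=None):
    T=d["cam_to_world"] if T is None else T
    W=np.linalg.inv(T); return cv2.projectPoints(np.array(P,float).reshape(-1,3),cv2.Rodrigues(W[:3,:3])[0],W[:3,3],d["mtx"],d["dist"])[0].reshape(-1,2)
def wristT(d,s):
    T=np.eye(4);T[:3,:3]=R.from_euler('xyz',s["tool_rot"]).as_matrix();T[:3,3]=s["tcp_pos"];return T@d["T_tool_cam"]
E
python3 - <<'E'
from h import *
d=dict(np.load("top0.npz"));f=d["frame"]
hsv=cv2.cvtColor(f,cv2.COLOR_RGB2HSV)
m=cv2.inRange(hsv,(8,90,70),(22,255,255));m[330:]=0
for c in cv2.findContours(m,0,2)[0]:
    if cv2.contourArea(c)<40: continue
    (cx,cy),wh,a=cv2.minAreaRect(c);M=cv2.moments(c);
    b=cv2.boxPoints(((cx,cy),wh,a))
    print(np.round([cx,cy,*wh,a],1), "z0",onz(d,[[cx,cy]],0.0).round(3)[0],"box z36",onz(d,b,.036).round(3)[:,:2].tolist(),"z73",onz(d,b,.073).round(3)[:,:2].tolist())
c=np.vstack([cv2.resize(f[100:270,205:370],None,fx=3,fy=3,interpolation=2)])
w=cv2.resize(f[205:310,380:450],None,fx=4.85,fy=4.85,interpolation=2)[:510]
w=np.pad(w,((0,510-w.shape[0]),(0,0),(0,0)))
o=np.hstack([c,w])[:, :800];cv2.imwrite("pics/crop1.png",o[:,:,::-1]);print(o.shape)
E
```

```text
[407.  286.3   9.9  25.5  29.1] z0 [ 0.343 -0.348  0.   ] box z36 [[0.32, -0.31], [0.379, -0.345], [0.366, -0.368], [0.307, -0.333]] z73 [[0.32, -0.302], [0.378, -0.336], [0.365, -0.358], [0.308, -0.324]]
[420.5 236.9  32.4  12.6  86.8] z0 [ 0.481 -0.39   0.   ] box z36 [[0.52, -0.361], [0.522, -0.396], [0.433, -0.398], [0.431, -0.363]] z73 [[0.514, -0.351], [0.517, -0.385], [0.43, -0.387], [0.428, -0.353]]
[ 32.5 207.   30.   31.   90. ] z0 [0.554 0.718 0.   ] box z36 [[0.591, 0.748], [0.591, 0.657], [0.506, 0.649], [0.505, 0.739]] z73 [[0.583, 0.727], [0.584, 0.638], [0.501, 0.63], [0.5, 0.718]]
[289.7 162.  107.2  21.9   8.2] z0 [ 0.692 -0.021  0.   ] box z36 [[0.672, 0.131], [0.735, 0.124], [0.693, -0.173], [0.631, -0.164]] z73 [[0.662, 0.126], [0.723, 0.12], [0.683, -0.169], [0.623, -0.16]]
[201.2 100.2  10.9  13.7  74.1] z0 [0.878 0.241 0.   ] box z36 [[0.873, 0.258], [0.885, 0.22], [0.853, 0.21], [0.842, 0.248]] z73 [[0.858, 0.25], [0.869, 0.213], [0.838, 0.204], [0.827, 0.24]]
(510, 800, 3)
```

View pics/crop1.png

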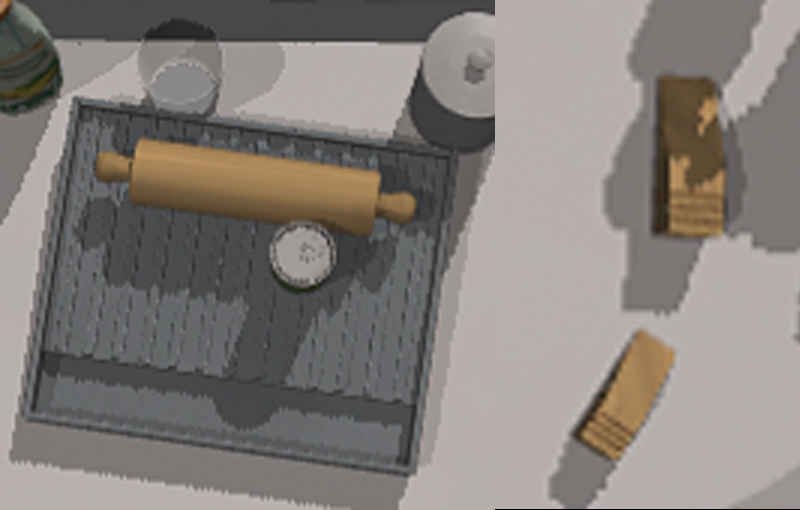

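The crop shows the larger block on the right, about 91 x 35 mm at z = 36 mm. That matches the 94 x 32 wedge; the other is only about 69 x 26. Its toe seems to point away from the robot, which I'll check with the wrist camera. The pin is 290 mm long, as it should be.

```bash
cat >> h.py <<'E'
YB=np.deg2rad(-7.8)
def board(pinc,yaw): # board origin from pin centre
    c,s=np.cos(yaw),np.sin(yaw);Rb=np.array([[c,-s,0],[s,c,0],[0,0,1]])
    return Rb,np.r_[pinc[:2],0]-Rb@[.082,0,0]
def go(s,pos,rpy):
    R0=R.from_euler('xyz',s["tool_rot"]);R1=R.from_euler('xyz',rpy)
    print("shift cm",(R0.inv().apply(np.array(pos)-s["tcp_pos"])*100).round(2),"rot deg",np.rad2deg((R0.inv()*R1).as_rotvec()).round(2))
E
python3 - <<'E'
from h import *
from station import *
d=dict(np.load("top0.npz"));f=d["frame"]
hsv=cv2.cvtColor(f,cv2.COLOR_RGB2HSV)
m=cv2.inRange(hsv,(8,90,70),(22,255,255))[140:190,230:350]
c=max(cv2.findContours(m,0,2)[0],key=cv2.contourArea)+[230,140]
b=cv2.boxPoints(cv2.minAreaRect(c));P=onz(d,b,.073)[:,:2]
i=np.argsort(P[:,1]);r,l=P[i[:2]].mean(0),P[i[2:]].mean(0);pc=(l+r)/2;v=l-r;yaw=-np.arctan2(v[0],v[1])
print("pin",pc,np.linalg.norm(v),np.rad2deg(yaw))
Rb,o=board(pc,yaw);print("board o",o)
cor=[o+Rb@[x,y,z] for x,y,z in [(.15,.18,.054),(.15,-.18,.054),(-.15,-.18,.032),(-.15,.18,.032)]]
print("pred board corners px",proj(d,cor).round(1).tolist())
t=onz(d,[[306,184.5]],.110)[0];print("tin top in board",Rb.T@(t-o))
s=sense();w=snapshot("wrist");print(w["T_tool_cam"].round(3).tolist(),w["mtx"].round(0).tolist())
go(s,[.44,-.385,.2],[np.pi,0,-.03])
E
```

```text
pin [ 0.67275322 -0.02064657] 0.29023980475897826 -7.922889793029666
board o [ 0.59153595 -0.00934366  0.        ]
pred board corners px [[229.1, 131.0], [357.6, 149.5], [342.7, 257.8], [211.6, 238.1]]
tin top in board [ 0.01814846 -0.0525739   0.11      ]
[[-0.0, -0.964, -0.267, 0.068], [1.0, 0.0, -0.0, 0.0], [0.0, -0.267, 0.964, -0.144], [0.0, 0.0, 0.0, 1.0]] [[299.0, 0.0, 279.0], [0.0, 299.0, 206.0], [0.0, 0.0, 1.0]]
shift cm [ 28.6  -13.94   3.06] rot deg [-0.1   0.03 21.25]
```

Request:
jog_arm --plan '[[[28.6,-13.9,3.0],[0,0,21.2],0],[[28.6,-13.9,3.0],[0,0,21.2],0],[[28.6,-13.9,3.0],[0,0,21.2],0],[[28.6,-13.9,3.0],[0,0,21.2],0],[[28.6,-13.9,3.0],[0,0,21.2],0],[[28.6,-13.9,3.0],[0,0,21.2],0],[[28.6,-13.9,3.0],[0,0,21.2],0],[[28.6,-13.9,3.0],[0,0,21.2],0],[[28.6,-13.9,3.0],[0,0,21.2],0],[[28.6,-13.9,3.0],[0,0,21.2],0]]'

```text
t: 0.98
tcp_pos: [0.442, -0.3837, 0.2008]
tool_rot: [-3.141, 0.0, -0.024]
contact_force: [-1.1, 0.1, -0.0]
gripper_width: 0.086
grasp_force: 0.0
```

```bash
python3 - <<'E'
from h import *
from station import *
s=sense();w=snapshot("wrist");print(s["tcp_pos"],s["tool_rot"],s["contact_force"])
T=wristT(w,s);f=w["frame"];cv2.imwrite("pics/w1.png",f[:,:,::-1]);np.savez("w1.npz",T=T,**w)
m=cv2.inRange(cv2.cvtColor(f,cv2.COLOR_RGB2HSV),(8,80,50),(24,255,255))
for c in cv2.findContours(m,0,2)[0]:
    if cv2.contourArea(c)<400: continue
    q=cv2.approxPolyDP(c,4,True)[:,0]
    for z in(.0,.036):print(z,[(a.tolist(),p.round(4).tolist()) for a,p in zip(q,onz(w,q,z,T)[:,:2])])
E
```

```text
[ 0.44198954 -0.38366079  0.20082073] [-3.14065340e+00  4.33023993e-04 -2.38471758e-02] [-1.0596968   0.09019371 -0.01309926]
0.0 [([257, 234], [0.379, -0.3557]), ([222, 288], [0.3057, -0.3072]), ([238, 298], [0.2906, -0.327]), ([271, 244], [0.3654, -0.3725])]
0.036 [([257, 234], [0.3927, -0.3588]), ([222, 288], [0.327, -0.3154]), ([238, 298], [0.3135, -0.3331]), ([271, 244], [0.3805, -0.3738])]
0.0 [([264, 107], [0.5269, -0.3697]), ([259, 195], [0.4281, -0.3602]), ([286, 198], [0.4237, -0.392]), ([291, 109], [0.5241, -0.3993])]
0.036 [([264, 107], [0.5251, -0.3714]), ([259, 195], [0.4366, -0.3628]), ([286, 198], [0.4327, -0.3914]), ([291, 109], [0.5226, -0.3978])]
```

View pics/w1.png

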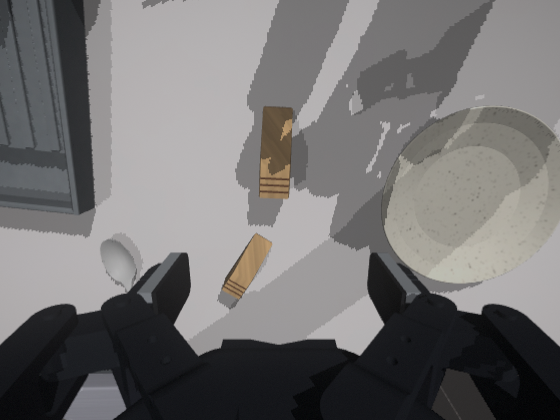

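The wrist view has the chosen wedge at (275,152), with its centre near (0.480, -0.381), yaw -4.7° and toe away from the robot. The small look-alike is at (247,265).

Request:
jog_arm --plan '[[[1.8,-0.7,4],[0,0,3],0],[[1.8,-0.7,8],[0,0,3],0],[[1.8,-0.7,12],[0,0,3],0],[[1.8,-0.7,14],[0,0,3],0],[[1.8,-0.7,14],[0,0,3],0],[[1.8,-0.7,14],[0,0,3],0]]'

```text
t: 1.53
tcp_pos: [0.4567, -0.381, 0.0607]
tool_rot: [-3.141, 0.002, -0.084]
contact_force: [-0.6, -0.1, 0.1]
gripper_width: 0.0854
grasp_force: 0.0
```

```bash
python3 - <<'E'
from h import *
from station import *
s=sense();w=snapshot("wrist");print(s["tcp_pos"],s["tool_rot"])
T=wristT(w,s);f=w["frame"];cv2.imwrite("pics/w2.png",f[:,:,::-1]);np.savez("w2.npz",T=T,**w)
c=np.deg2rad(-4.65);u=np.array([np.cos(c),np.sin(c)]);n=np.array([-u[1],u[0]]);o=np.array([.48,-.3808])
g=f.copy()
P=[np.r_[o+u*a+n*b,z] for a,z in((.047,.002),(-.012,.036),(-.047,.036)) for b in(-.016,.016)]
for p in proj(w,P,T):cv2.circle(g,tuple(int(v) for v in p.round()),3,(0,255,0),1)
cv2.imwrite("pics/w2.png",g[:,:,::-1])
E
```

```text
[ 0.45666791 -0.38097416  0.06067974] [-3.14148779e+00  2.34675698e-03 -8.44550941e-02]
```

View pics/w2.png

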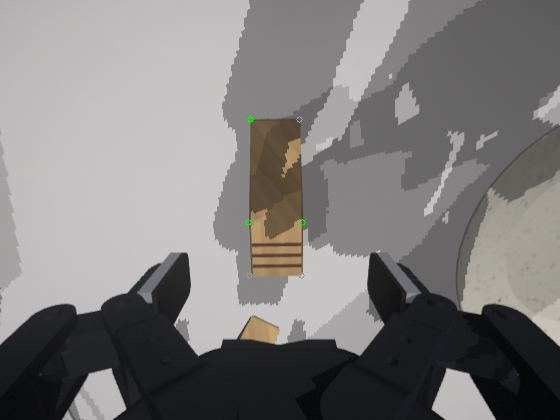

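The predicted corners of the wedge fall on the picture: the toe edge at row 119 and the heel at row 275, with the stripes on the flat part. Toe points to +x, so I'll descend and grip.

Request:
jog_arm --plan '[[[0,-0.2,2],[0,0,0],0],[[0,-0.2,4],[0,0,0],0],[[0,-0.2,5.2],[0,0,0],0],[[0,-0.2,5.2],[0,0,0],0.2],[[0,-0.2,5.2],[0,0,0],1],[[0,-0.2,5.2],[0,0,0],1],[[0,-0.2,5.2],[0,0,0],1],[[0,-0.2,5.2],[0,0,0],1],[[0,-0.2,5.2],[0,0,0],1],[[0,-0.2,5.2],[0,0,0],1]]'

```text
t: 2.42
tcp_pos: [0.4599, -0.3787, 0.011]
tool_rot: [3.14, -0.003, -0.082]
contact_force: [0.3, 0.1, 6.1]
gripper_width: 0.0307
grasp_force: 61.4
```

Request:
jog_arm --plan '[[[0,0,0],[0,0,0],1],[[0,0,0],[0,0,0],1],[[0,0,0],[0,0,0],1],[[0,0,0],[0,0,0],1]]'

```text
t: 2.75
tcp_pos: [0.46, -0.3787, 0.0111]
tool_rot: [3.14, -0.003, -0.082]
contact_force: [-1.2, -0.4, 6.7]
gripper_width: 0.0309
grasp_force: 61.4
```

Request:
jog_arm --plan '[[[0,0,-2],[0,0,0],1],[[0,0,-5],[0,0,0],1],[[0,0,-9],[0,0,0],1],[[0,0,-13],[0,0,0],1],[[0,0,-17],[0,0,0],1],[[0,0,-19],[0,0,0],1],[[0,0,-19],[0,0,0],1],[[0,0,-19],[0,0,0],1],[[0,0,-19],[0,0,0],1]]'

```text
t: 3.5
tcp_pos: [0.4577, -0.3767, 0.1978]
tool_rot: [-3.14, 0.003, -0.081]
contact_force: [-0.3, -0.2, -1.9]
gripper_width: 0.0309
grasp_force: 60.6
```

```bash
python3 - <<'E'
from h import *
from station import *
s=sense();w=snapshot("wrist");print(s["tcp_pos"],s["tool_rot"],s["gripper_width"],s["contact_force"])
np.savez("w3.npz",**w);f=w["frame"]
hsv=cv2.cvtColor(f,cv2.COLOR_RGB2HSV);m=cv2.inRange(hsv,(8,70,40),(24,255,255))
c=max(cv2.findContours(m,0,2)[0],key=cv2.contourArea);q=cv2.approxPolyDP(c,4,True)[:,0];print(q.tolist())
# points in tool frame at tool z (down) = wedge underside zb
for zb in(.009,.011):
  print("toe pts (h=2mm)",[ (a.tolist(),p.round(4).tolist()) for a,p in zip(q,onz(w,q,zb-.002,w["T_tool_cam"]))])
Rb,o=board([.6728,-.0206],np.deg2rad(-7.9))
P=[[-.02,.0,.011],[.067+0,-.016,.007],[.067,.016,.007]];print(proj(w,P,w["T_tool_cam"]).round(1))
wd=o+Rb@[.0,.015,0];print("wedge origin over x=0,y=15:",wd)
cv2.imwrite("pics/w3.png",f[:,:,::-1])
E
```

```text
[ 0.45766989 -0.37674292  0.1978028 ] [-3.14014255e+00  2.55105277e-03 -8.13906859e-02] 0.030935552899146596 [-0.25735087 -0.22264425 -1.90801602]
[[249, 124], [245, 329], [309, 333], [315, 256], [311, 126]]
toe pts (h=2mm) [([249, 124], [0.0672, -0.0141, 0.007]), ([245, 329], [-0.0494, -0.0196, 0.007]), ([309, 333], [-0.0521, 0.0183, 0.007]), ([315, 256], [-0.0025, 0.0202, 0.007]), ([311, 126], [0.0663, 0.016, 0.007])]
toe pts (h=2mm) [([249, 124], [0.0672, -0.0143, 0.009]), ([245, 329], [-0.0509, -0.0198, 0.009]), ([309, 333], [-0.0537, 0.0185, 0.009]), ([315, 256], [-0.0035, 0.0205, 0.009]), ([311, 126], [0.0663, 0.0162, 0.009])]
[[278.2 280.8]
 [245.2 124.5]
 [311.  124.5]]
wedge origin over x=0,y=15: [0.59363989 0.00552809 0.        ]
```

View pics/w3.png

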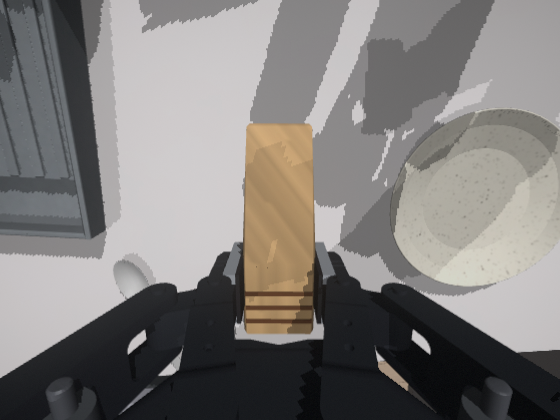

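The wedge is held square: toe at row 124, columns 247–313, and the underside about 11 mm beyond the TCP.

```bash
cat >> h.py <<'E'
RB,OB=board([.6728,-.0206],np.deg2rad(-7.9))
RPY=[np.pi,-np.deg2rad(5),np.deg2rad(-7.9)]
def wpose(x,y,h,off=(.020,0,.011)):
    Rt=R.from_euler('xyz',RPY).as_matrix()
    p=OB+RB@[x,y,.028+(x+.085)*.0875+h]
    return p-Rt@np.array(off)
E
python3 - <<'E'
from h import *
from station import *
s=sense()
for a in[(0,.015,.1),(0,.015,.03)]: print(wpose(*a));go(s,wpose(*a),RPY)
E
```

```text
[0.57295547 0.0083983  0.14465253]
shift cm [  8.4 -39.3   5.3] rot deg [-0.25  5.21  3.23]
[0.57295547 0.0083983  0.07465253]
shift cm [  8.43 -39.28  12.3 ] rot deg [-0.25  5.21  3.23]
```

Request:
jog_arm --plan '[[[2,-4,0],[0,1,1],1],[[4,-8,0],[0,2,2],1],[[6,-12,0],[0,3,3.2],1],[[8.4,-16,1],[-0.2,5.2,3.2],1],[[8.4,-20,2],[-0.2,5.2,3.2],1],[[8.4,-24,3],[-0.2,5.2,3.2],1],[[8.4,-28,3],[-0.2,5.2,3.2],1],[[8.4,-32,3],[-0.2,5.2,3.2],1],[[8.4,-36,4],[-0.2,5.2,3.2],1],[[8.4,-39.3,5.3],[-0.2,5.2,3.2],1]]'

```text
t: 4.38
tcp_pos: [0.5739, 0.0078, 0.146]
tool_rot: [3.141, -0.09, -0.137]
contact_force: [0.8, 0.4, -1.3]
gripper_width: 0.0312
grasp_force: 60.5
```

Request:
jog_arm --plan '[[[0,0,0],[0,0,0],1],[[0,0,0],[0,0,0],1],[[0,0,0],[0,0,0],1]]'

```text
t: 4.63
tcp_pos: [0.573, 0.005, 0.1451]
tool_rot: [3.139, -0.087, -0.137]
contact_force: [0.5, -1.0, -1.2]
gripper_width: 0.0308
grasp_force: 60.4
```

```bash
python3 - <<'E'
from h import *
from station import *
s=sense();w=snapshot("wrist");print(s["tcp_pos"],s["tool_rot"],s["gripper_width"],s["contact_force"])
T=wristT(w,s);np.savez("w4.npz",T=T,**w);f=w["frame"].copy()
# predicted barrel ends / pin axis silhouettes and tin top
P=[OB+RB@[.082+dx,y,.073] for y in(-.11,.11) for dx in(-.03,.03)]+[OB+RB@[.020,-.053,.110]]
for p in proj(w,P,T):cv2.circle(f,tuple(int(v) for v in p.round()),3,(0,255,0),1)
cv2.imwrite("pics/w4.png",f[:,:,::-1])
for a in[(0,.015,.02),(.0,.015,.003)]:go(s,wpose(*a),RPY)
E
```

```text
[0.57299584 0.00497361 0.14511339] [ 3.13922734 -0.08722207 -0.13667226] 0.030840713545126987 [ 0.48748301 -0.98392838 -1.21446706]
shift cm [-0.75 -0.36  8.01] rot deg [0.13 0.   0.07]
shift cm [-0.9  -0.36  9.7 ] rot deg [0.13 0.   0.07]
```

View pics/w4.png

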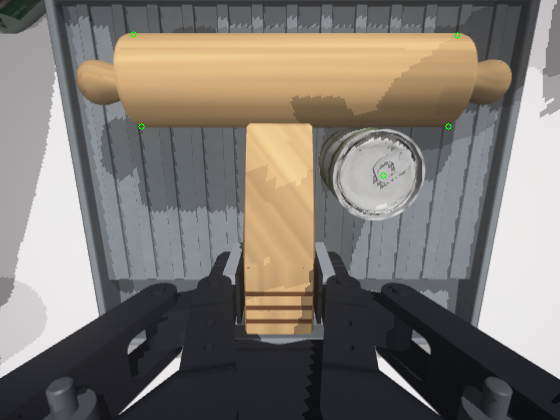

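The predicted barrel edges and tin top land on the picture: barrel rows 35 and 127, tin top centre (378,175). That puts the tin at y ≈ -50 mm, so the wedge goes to y ≈ +18. Lowering now.

Request:
jog_arm --plan '[[[-0.3,-0.6,3],[0.1,0,0],1],[[-0.6,-0.6,5.5],[0.1,0,0],1],[[-0.8,-0.6,7.5],[0.1,0,0],1],[[-0.9,-0.6,8.5],[0.1,0,0],1],[[-0.9,-0.6,8.8],[0.1,0,0],1],[[-0.9,-0.6,8.8],[0.1,0,0],1],[[-0.9,-0.6,8.8],[0.1,0,0],1],[[-0.9,-0.6,8.8],[0.1,0,0],1]]'

```text
t: 5.35
tcp_pos: [0.5755, 0.0111, 0.06]
tool_rot: [-3.14, -0.094, -0.138]
contact_force: [0.2, -0.1, -1.1]
gripper_width: 0.0311
grasp_force: 60.6
```

```bash
cat >> h.py <<'E'
def inb(s,off=(.020,0,.011)):
    Rt=R.from_euler('xyz',s["tool_rot"]).as_matrix()
    p=RB.T@(s["tcp_pos"]+Rt@np.array(off)-OB);h=p[2]-.028-(p[0]+.085)*.0875
    print("wedge in board x,y,h mm",(np.r_[p[:2],h]*1000).round(1),"F",np.round(s["contact_force"],1),"rot",np.rad2deg(s["tool_rot"]).round(2),"t",round(s["t"],2))
E
python3 - <<'E'
from h import *
from station import *
s=sense();inb(s)
for a in[(.02,.018,.0015),(.024,.018,.0015)]:go(s,wpose(*a),RPY)
E
```

```text
wedge in board x,y,h mm [ 2.2 18.  15.3] F [ 0.2 -0.1 -1.1] rot [-179.93   -5.37   -7.91] t 5.35
shift cm [1.66 0.   1.37] rot deg [-0.07 -0.37 -0.01]
shift cm [2.06 0.   1.38] rot deg [-0.07 -0.37 -0.01]
```

Request:
jog_arm --plan '[[[0,0,0.6],[0,-0.3,0],1],[[0,0,1.0],[0,-0.3,0],1],[[0,0,1.2],[0,-0.3,0],1],[[0,0,1.3],[0,-0.3,0],1],[[0,0,1.3],[0,-0.3,0],1],[[0,0,1.3],[0,-0.3,0],1],[[0,0,1.3],[0,-0.3,0],1]]'

```text
t: 5.93
tcp_pos: [0.5754, 0.0113, 0.0456]
tool_rot: [-3.141, -0.086, -0.137]
contact_force: [0.8, -0.6, -0.6]
gripper_width: 0.0311
grasp_force: 60.7
```

```bash
python3 - <<'E'
from h import *
from station import *
s=sense();inb(s)
E
```

```text
wedge in board x,y,h mm [ 2.  18.2  0.7] F [ 0.8 -0.6 -0.6] rot [-179.96   -4.91   -7.86] t 5.93
```

Request:
jog_arm --plan '[[[0.5,0,0],[0,0,0],1],[[1.0,0,0],[0,0,0],1],[[1.5,0,0],[0,0,0],1],[[1.9,0,0],[0,0,0],1],[[1.9,0,0],[0,0,0],1],[[1.9,0,0],[0,0,0],1],[[1.9,0,0],[0,0,0],1]]'

```text
t: 6.52
tcp_pos: [0.594, 0.0085, 0.047]
tool_rot: [-3.141, -0.085, -0.137]
contact_force: [-0.9, 1.3, -1.6]
gripper_width: 0.031
grasp_force: 60.7
```

```bash
cat > look.py <<'E'
from h import *
from station import *
import sys
s=sense();inb(s)
# pin: front silhouette & axis, from top camera, and from wrist
w=snapshot("wrist");s=sense();T=wristT(w,s);np.savez(sys.argv[1]+".npz",T=T,**w);cv2.imwrite(f"pics/{sys.argv[1]}.png",w["frame"][:,:,::-1])
t=snapshot("top");f=t["frame"]
m=cv2.inRange(cv2.cvtColor(f,cv2.COLOR_RGB2HSV),(8,90,70),(22,255,255))[100:200,225:360]
c=max(cv2.findContours(m,0,2)[0],key=cv2.contourArea)+[225,100]
x,y,ww,hh=cv2.boundingRect(c);print("pin top px",cv2.minAreaRect(c),(x,y,ww,hh))
np.savez(sys.argv[1]+"t.npz",**t)
E
python3 look.py w5
```

```text
wedge in board x,y,h mm [20.8 18.   0.4] F [-0.9  1.3 -1.6] rot [-179.97   -4.89   -7.87] t 6.52
pin top px ((316.86053466796875, 164.13595581054688), (52.84452438354492, 20.734725952148438), 7.853313446044922) (292, 151, 52, 26)
```

View pics/w5.png

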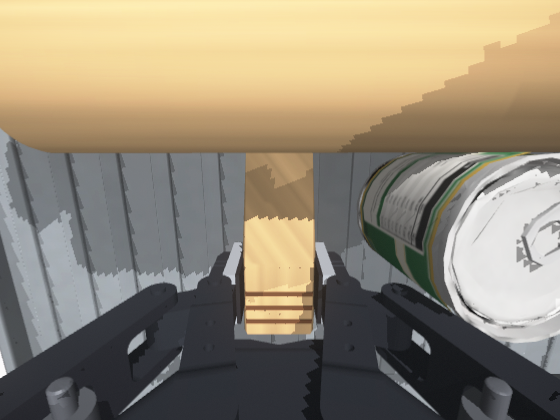

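The wrist view shows the pin's lower edge along row 152 and the wedge at columns 245–313, with a clear gap to the tin starting at column 360. I'll get the remaining gap from the tangent ray to the barrel, in the tool frame.

```bash
cat > gap.py <<'E'
from h import *
import sys
w=dict(np.load(sys.argv[1]+".npz"));f=w["frame"]
# pin edge rows left of wedge, wooden -> grey, sub-pixel by saturation crossing
S=cv2.cvtColor(f,cv2.COLOR_RGB2HSV)[:,:,1].astype(int)
T=w["T_tool_cam"];out=[]
for c in range(110,231,10):
    r=[i for i in range(60,260) if S[i,c]>60 and S[i+1:i+5,c].max()<=60]
    if not r: continue
    o,v=rays(w,[[c,r[0]+.5]],T);v=v[0];a=np.array([v[0],v[2]]);a/=np.linalg.norm(a)
    zc=.011-.030
    # distance of axis (x,zc) from ray = .03 in xz plane, axis on +x side
    n=np.array([a[1],-a[0]])
    x=o[0]+(.03-n[1]*(zc-o[2]))/n[0];out.append((c,r[0],round(x*1000,1)))
print(out,"gap mm",np.median([k[2] for k in out])-79)
E
python3 gap.py w5
```

```text
[(110, 152, np.float64(86.2)), (120, 152, np.float64(86.2)), (130, 152, np.float64(86.2)), (140, 152, np.float64(86.2)), (150, 152, np.float64(86.2)), (160, 152, np.float64(86.2)), (170, 152, np.float64(86.2)), (180, 152, np.float64(86.2)), (190, 152, np.float64(86.2)), (200, 152, np.float64(86.2)), (210, 151, np.float64(86.6)), (220, 152, np.float64(86.2)), (230, 152, np.float64(86.2))] gap mm 7.200000000000003
```

Request:
jog_arm --plan '[[[0.2,0,0],[0,0,0],1],[[0.4,0,0],[0,0,0],1],[[0.4,0,0],[0,0,0],1],[[0.4,0,0],[0,0,0],1],[[0.4,0,0],[0,0,0],1],[[0.4,0,0],[0,0,0],1]]'

```text
t: 7.12
tcp_pos: [0.598, 0.008, 0.0475]
tool_rot: [-3.141, -0.086, -0.137]
contact_force: [-1.1, 0.7, -1.7]
gripper_width: 0.0311
grasp_force: 60.7
```

```bash
python3 look.py w6; python3 gap.py w6
```

```text
wedge in board x,y,h mm [24.9 18.1  0.6] F [-1.1  0.7 -1.7] rot [-179.97   -4.91   -7.87] t 7.12
pin top px ((317.3100280761719, 163.83001708984375), (52.043060302734375, 20.50609588623047), 8.130102157592773) (293, 150, 51, 26)
[(110, 159, np.float64(83.4)), (120, 159, np.float64(83.4)), (130, 159, np.float64(83.4)), (140, 159, np.float64(83.4)), (150, 159, np.float64(83.4)), (160, 159, np.float64(83.4)), (170, 159, np.float64(83.4)), (180, 159, np.float64(83.4)), (190, 159, np.float64(83.4)), (200, 159, np.float64(83.4)), (210, 159, np.float64(83.4)), (220, 159, np.float64(83.4)), (230, 159, np.float64(83.4))] gap mm 4.400000000000006
```

```bash
cat > track.py <<'E'
from h import *
import sys
a,b=[dict(np.load(k+"t.npz"))["frame"] for k in sys.argv[1:3]]
def ecc(n,r0,r1,c0,c1):
    A=np.float32(cv2.cvtColor(a,6+1))[r0:r1,c0:c1];B=np.float32(cv2.cvtColor(b,7))[r0:r1,c0:c1]
    W=np.eye(2,3,dtype=np.float32)
    try: cc,W=cv2.findTransformECC(A,B,W,0,(3,200,1e-6),None,3);print(n,"shift px",W[:,2].round(2),round(cc,4))
    except Exception as e:print(n,e)
ecc("pin right end",150,182,326,350);ecc("tin",175,196,297,317);ecc("board edge",190,235,335,365)
E
python3 track.py w5 w6; python3 - <<'E'
from h import *
A,B=[dict(np.load(k+".npz")) for k in("w5","w6")]
ga,gb=[cv2.cvtColor(x["frame"],7) for x in(A,B)]
for n,(r0,r1,c0,c1) in dict(tin=(160,330,370,560),deck=(160,280,20,215),pinend=(90,160,0,70)).items():
    m=np.zeros_like(ga);m[r0:r1,c0:c1]=255
    p=cv2.goodFeaturesToTrack(ga,25,.02,6,mask=m);q,st,_=cv2.calcOpticalFlowPyrLK(ga,gb,p,None)
    d=(q-p)[st==1];print(n,len(d),np.median(d,0).round(2),d[:,1].round(1).tolist())
# predicted row shift for static points
P=np.array([OB+RB@[.020,-.05,.11],OB+RB@[0,.06,.036],OB+RB@[.052,.05,.073]])
print((proj(B,P,B["T"])-proj(A,P,A["T"])).round(2))
E
```

```text
pin right end shift px [ 0.04 -0.47] 0.9702
tin shift px [ 0.53 -1.14] 0.9782
board edge shift px [0.   0.01] 1.0
tin 24 [7.03 5.62] [0.8999999761581421, 5.699999809265137, 5.699999809265137, 6.699999809265137, 5.900000095367432, 4.599999904632568, 5.699999809265137, 6.0, 5.800000190734863, 6.900000095367432, 5.0, 5.300000190734863, 6.099999904632568, 1.2000000476837158, 5.5, -1.100000023841858, 0.4000000059604645, 0.0, -0.10000000149011612, 5.300000190734863, 3.5, 5.699999809265137, 7.300000190734863, 6.699999809265137]
deck 25 [0.91 4.28] [0.30000001192092896, 5.599999904632568, 4.199999809265137, 5.800000190734863, 1.5, 6.900000095367432, 1.399999976158142, 3.700000047683716, 3.0, 5.900000095367432, 3.799999952316284, 5.800000190734863, 1.7000000476837158, 5.400000095367432, 4.300000190734863, 4.800000190734863, 5.300000190734863, 0.30000001192092896, 6.5, 2.5, 3.9000000953674316, 0.800000011920929, 5.5, 6.699999809265137, 7.099999904632568]
pinend 7 [2.18 7.73] [7.699999809265137, 8.899999618530273, 7.300000190734863, 7.199999809265137, 7.699999809265137, 8.0, 7.400000095367432]
[[-3.05 12.09]
 [ 0.66  6.78]
 [ 0.95 10.27]]
```

The static camera shows the tin moved about 1 px, roughly 3 mm. The gripper's side brushed it, and the tin nudged the pin about 1 mm uphill. I'll back off, lift slightly and come in farther from the tin, at y ≈ +33 mm.

Request:
jog_arm --plan '[[[-0.4,0,0],[0,0,0],1],[[-0.8,-0.2,-0.2],[0,0,0],1],[[-1.0,-0.6,-0.4],[0,0,0],1],[[-1.0,-1.1,-0.4],[0,0,0],1],[[-1.0,-1.5,-0.4],[0,0,0],1],[[-1.0,-1.5,-0.4],[0,0,0],1],[[-1.0,-1.5,-0.1],[0,0,0],1],[[-1.0,-1.5,0],[0,0,0],1],[[-1.0,-1.5,0],[0,0,0],1],[[-1.0,-1.5,0],[0,0,0],1]]'

```text
t: 8.05
tcp_pos: [0.5902, 0.024, 0.0465]
tool_rot: [-3.141, -0.085, -0.138]
contact_force: [-0.3, -0.2, -0.4]
gripper_width: 0.0309
grasp_force: 60.7
```

```bash
python3 look.py w7; python3 gap.py w7; for k in w5 w6; do python3 track.py $k w7; done
python3 - <<'E'
from h import *
f=dict(np.load("w7.npz"))["frame"];t=dict(np.load("w7t.npz"))["frame"][125:265,205:365]
o=np.zeros((420,800,3),np.uint8);o[:,:400]=f[:,160:560];t=cv2.resize(t,(400,350));o[:350,400:]=t
cv2.imwrite("pics/w7b.png",o[:,:,::-1])
E
```

```text
wedge in board x,y,h mm [14.9 32.8  0.5] F [-0.3 -0.2 -0.4] rot [-179.97   -4.89   -7.89] t 8.05
pin top px ((311.4573059082031, 165.38938903808594), (62.326412200927734, 20.913665771484375), 7.943471908569336) (282, 151, 61, 27)
[(110, 150, np.float64(87.0)), (120, 150, np.float64(87.0)), (130, 150, np.float64(87.0)), (140, 150, np.float64(87.0)), (150, 150, np.float64(87.0)), (160, 150, np.float64(87.0)), (170, 150, np.float64(87.0)), (180, 150, np.float64(87.0)), (190, 150, np.float64(87.0)), (200, 150, np.float64(87.0)), (210, 150, np.float64(87.0)), (220, 150, np.float64(87.0)), (230, 150, np.float64(87.0))] gap mm 8.0
pin right end shift px [-0.27  1.69] 0.9467
tin shift px [-3.66  3.91] 0.7856
board edge shift px [-0. -0.] 1.0
pin right end shift px [-0.28  2.21] 0.9261
tin OpenCV(4.12.0) /io/opencv/modules/video/src/ecc.cpp:574: error: (-7:Iterations do not converge) NaN encountered. in function 'findTransformECC'

board edge shift px [-0.   -0.01] 1.0
```

View pics/w7b.png

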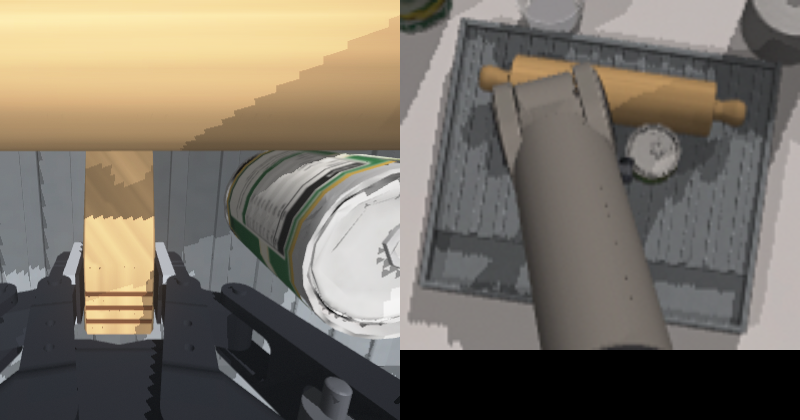

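The pin and tin both look upright and in place. On the right half, the tin lid centre is near crop (652,150), i.e. top pixel (306,185). The gripper's knuckle at (627,165) is still right beside it. Next I'll quantify pin and tin drift in the static top view.

```bash
cat > drift.py <<'E'
from h import *
import sys
for k in sys.argv[1:]:
    t=dict(np.load(k+".npz"));f=t["frame"];h=cv2.cvtColor(f,cv2.COLOR_RGB2HSV)
    m=cv2.inRange(h,(8,90,50),(24,255,255));e=[]
    for c in range(300,330,2):
        r=np.where(m[140:190,c]>0)[0]
        if len(r):e.append((c,r.min()+140,r.max()+140))
    e=np.array(e); pm=(e[:,1]+e[:,2])/2
    X=onz(t,np.c_[e[:,0],e[:,1]],.095);b=(X-OB)@RB
    ends=np.where(m[140:190,325:350].any(0))[0].max()+325
    l=((h[:,:,1]<50)&(h[:,:,2]>130)).astype(np.uint8);l[:170]=0;l[200:]=0;l[:,:290]=0;l[:,325:]=0
    n,_,st,ce=cv2.connectedComponentsWithStats(l);i=1+np.argmax(st[1:,4])
    T=(onz(t,[ce[i]],.11)[0]-OB)@RB
    print(k,"upper edge bx mm",(np.mean(b[:,0])*1000).round(1),"w",(e[:,2]-e[:,1]).mean().round(1),"end col",ends,"tin px",ce[i].round(1),st[i,4],"tin top board mm",(T[:2]*1000).round(1))
E
python3 drift.py top0 w5t w6t w7t
```

```text
top0 upper edge bx mm 104.5 w 19.9 end col 343 tin px [305.5 184.6] 236 tin top board mm [ 17.7 -51.3]
w5t upper edge bx mm 107.4 w 18.9 end col 343 tin px [308.7 182.2] 218 tin top board mm [ 25.2 -58.6]
w6t upper edge bx mm 108.7 w 18.6 end col 343 tin px [309.3 181.1] 225 tin top board mm [ 28.4 -59.7]
w7t upper edge bx mm 102.1 w 19.8 end col 342 tin px [305.9 185.9] 217 tin top board mm [ 14.5 -52.8]
```

In the top view the tin lid moved about 8–10 mm while touched and came back. Tin and pin now stand about 2–3 mm lower than at the start. With the wedge at y = 33 there is clearance, so I'll slide it up slowly to x = 26, which eases the pin back onto its original line.

Request:
jog_arm --plan '[[[0.3,0,0],[0,0,0],1],[[0.5,0,0],[0,0,0],1],[[0.6,0,0],[0,0,0],1],[[0.7,0,0],[0,0,0],1],[[0.75,0,0],[0,0,0],1],[[0.8,0,0],[0,0,0],1],[[0.8,0,0],[0,0,0],1],[[0.8,0,0],[0,0,0],1],[[0.8,0,0],[0,0,0],1]]'

```text
t: 8.9
tcp_pos: [0.5978, 0.0232, 0.0472]
tool_rot: [-3.141, -0.085, -0.137]
contact_force: [0.1, 0.2, -1.8]
gripper_width: 0.0308
grasp_force: 60.6
```

```bash
python3 look.py w8; python3 gap.py w8|tail -c 40; python3 drift.py w7t w8t
```

```text
wedge in board x,y,h mm [22.6 33.1  0.5] F [ 0.1  0.2 -1.8] rot [-179.97   -4.88   -7.87] t 8.9
pin top px ((313.0010070800781, 165.6592254638672), (59.17958450317383, 20.942546844482422), 7.765166282653809) (285, 152, 58, 27)
oat64(79.4))] gap mm 0.4000000000000057
w7t upper edge bx mm 102.1 w 19.8 end col 342 tin px [305.9 185.9] 217 tin top board mm [ 14.5 -52.8]
w8t upper edge bx mm 102.3 w 19.7 end col 342 tin px [306.1 185.9] 215 tin top board mm [ 14.5 -53.5]
```

Request:
jog_arm --plan '[[[0.05,0,0],[0,0,0],1],[[0.1,0,0],[0,0,0],1],[[0.15,0,0],[0,0,0],1],[[0.2,0,0],[0,0,0],1],[[0.25,0,0],[0,0,0],1],[[0.3,0,0],[0,0,0],1],[[0.3,0,0],[0,0,0],1],[[0.3,0,0],[0,0,0],1],[[0.3,0,0],[0,0,0],1],[[0.3,0,0],[0,0,0],1]]'

```text
t: 9.83
tcp_pos: [0.6012, 0.0228, 0.0477]
tool_rot: [-3.141, -0.086, -0.137]
contact_force: [0.5, 1.3, -2.3]
gripper_width: 0.031
grasp_force: 60.6
```

```bash
python3 look.py w9; python3 gap.py w9|tail -c 40; python3 drift.py w9t
```

```text
wedge in board x,y,h mm [26.  33.2  0.7] F [ 0.5  1.3 -2.3] rot [-179.96   -4.93   -7.87] t 9.83
pin top px ((313.7200012207031, 164.46002197265625), (58.97270202636719, 21.071781158447266), 8.130102157592773) (286, 150, 58, 28)
oat64(79.8))] gap mm 0.7999999999999972
w9t upper edge bx mm 106.3 w 20.5 end col 343 tin px [306.3 185.9] 215 tin top board mm [ 14.6 -53.9]
```

Request:
jog_arm --plan '[[[0,0,0.05],[0,0,0],1],[[0,0,0.1],[0,0,0],1],[[0,0,0.1],[0,0,0],1],[[0,0,0.1],[0,0,0],1],[[0,0,0.1],[0,0,0],1],[[0,0,0.1],[0,0,0],1]]'

```text
t: 10.43
tcp_pos: [0.6013, 0.0229, 0.0471]
tool_rot: [-3.141, -0.086, -0.137]
contact_force: [-2.7, 0.3, 4.7]
gripper_width: 0.0313
grasp_force: 61.3
```

```bash
python3 look.py w10; python3 gap.py w10|tail -c 40; python3 drift.py w10t
```

```text
wedge in board x,y,h mm [26.  33.2  0.1] F [-2.7  0.3  4.7] rot [-179.96   -4.93   -7.87] t 10.43
pin top px ((313.7099609375, 164.5299835205078), (58.97270965576172, 20.93036460876465), 8.13010311126709) (286, 150, 58, 28)
oat64(79.4))] gap mm 0.4000000000000057
w10t upper edge bx mm 105.9 w 20.3 end col 343 tin px [306.3 185.9] 213 tin top board mm [ 14.5 -53.9]
```

Request:
jog_arm --plan '[[[0,0,0],[0,0,0],0.58],[[0,0,0],[0,0,0],0.55],[[0,0,0],[0,0,0],0.52],[[0,0,0],[0,0,0],0.52],[[0,0,0],[0,0,0],0.52],[[0,0,-1],[0,0,0],0.52],[[0,0,-3],[0,0,0],0.52],[[0,0,-6],[0,0,0],0.52],[[0,0,-10],[0,0,0],0.52],[[0,0,-10],[0,0,0],0.52]]'

```text
t: 11.37
tcp_pos: [0.5976, 0.0248, 0.1548]
tool_rot: [-3.138, -0.1, -0.138]
contact_force: [0.9, 0.4, 0.6]
gripper_width: 0.0408
grasp_force: 0.0
```

```bash
python3 look.py w11; python3 drift.py w11t
python3 - <<'E'
from h import *
w=dict(np.load("w11.npz"));f=w["frame"].copy();T=w["T"]
P=[OB+RB@[.026+a,.033+b,.028+(.111+a)*.0875+z] for a,z in((-.012,.036),(-.047,.036)) for b in(-.016,.016)]
P+=[OB+RB@[.082+dx,y,.073] for y in(-.11,.11) for dx in(-.03,.03)]+[OB+RB@[.017,-.053,.110]]
for p in proj(w,P,T):cv2.circle(f,tuple(int(v) for v in p.round()),3,(0,255,0),1)
cv2.imwrite("pics/w11b.png",f[:,:,::-1])
E
```

```text
wedge in board x,y,h mm [ 22.3  34.6 108.5] F [0.9 0.4 0.6] rot [-179.78   -5.71   -7.88] t 11.37
pin top px ((314.7799987792969, 164.54000854492188), (56.85137939453125, 20.64751625061035), 8.130102157592773) (288, 151, 56, 26)
w11t upper edge bx mm 105.6 w 20.3 end col 343 tin px [306.1 186. ] 230 tin top board mm [ 14.2 -53.3]
```

View pics/w11b.png

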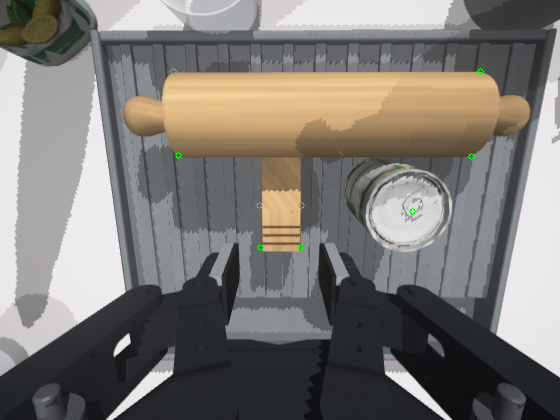

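The wedge sits at its predicted corners (flat part between rows 205 and 248) and the barrel is on its original line at rows 72 and 156. The tin stands upright with its lid at (408,208). Next is the tin.

```bash
python3 - <<'E'
from h import *
from station import *
s=sense()
for d in(.125,.03): go(s,wpose(.0208,-.0533,0,(0,0,d)),RPY)
E
```

```text
shift cm [ 1.29  8.68 -1.16] rot deg [-0.1  -0.21  0.02]
shift cm [1.26 8.7  8.34] rot deg [-0.1  -0.21  0.02]
```

Request:
jog_arm --plan '[[[0,2,-1.2],[0,0,0],0],[[0.5,5,-1.2],[0,0,0],0],[[1.3,8.7,-1.2],[0,0,0],0],[[1.3,8.7,-1.2],[0,0,0],0],[[1.3,8.7,-1.2],[0,0,0],0],[[1.3,8.7,-1.2],[0,0,0],0],[[1.3,8.7,-1.2],[0,0,0],0],[[1.3,8.7,-1.2],[0,0,0],0]]'

```text
t: 12.13
tcp_pos: [0.5923, -0.0622, 0.1588]
tool_rot: [-3.14, -0.085, -0.135]
contact_force: [-0.1, 0.3, -0.0]
gripper_width: 0.0856
grasp_force: 0.0
```

```bash
python3 look.py w12; python3 drift.py w11t; python3 - <<'E'
from h import *
from station import *
s=sense()
w=dict(np.load("w12.npz"));f=w["frame"];h=cv2.cvtColor(f,cv2.COLOR_RGB2HSV)
l=((h[:,:,1]<45)&(h[:,:,2]>130)).astype(np.uint8);l[:,:190]=0;l[:,370:]=0
n,_,st,ce=cv2.connectedComponentsWithStats(l)
for i in range(1,n):
    if st[i,4]>800:
        x,y,ww,hh=st[i,:4];c=[[x+ww/2,y+hh/2]]
        # tin top in tool frame: z such that underside deck at .125 -> top at .053
        print(st[i],ce[i].round(1),"tool pt",(onz(w,c,.053,w["T_tool_cam"])[0]*1000).round(1),"board",((onz(w,c,.11,w["T"])[0]-OB)@RB*1000).round(1))
go(s,wpose(.0208,-.0533,0,(0,0,.03)),RPY)
E
```

```text
wedge in board x,y,h mm [ 28.8 -52.2 111.6] F [-0.1  0.3 -0. ] rot [-179.93   -4.85   -7.73] t 12.13
pin top px ((259.9670104980469, 171.72006225585938), (51.27635192871094, 50.38630676269531), 8.530765533447266) (237, 146, 50, 54)
w11t upper edge bx mm 105.6 w 20.3 end col 343 tin px [306.1 186. ] 230 tin top board mm [ 14.2 -53.3]
[ 190    0  180   46 8110] [277.8  22.3] tool pt [124.   1.  53.] board [138.7 -53.  110. ]
[ 235  170   93  129 7164] [285.6 231.4] tool pt [-7.5  2.3 53. ] board [  6.5 -54.5 110. ]
[ 325  185   45  114 3820] [347.6 249.3] tool pt [-13.1  48.9  53. ] board [   1.3 -100.   110. ]
[ 190  230   39   69 1583] [213.2 267.6] tool pt [-30.6 -49.6  53. ] board [-15.4  -4.3 110. ]
[ 190  307  180   31 3425] [289.  321.7] tool pt [-79.2   1.3  53. ] board [-59.7 -53.8 110. ]
shift cm [0.21 0.08 9.24] rot deg [-0.07  0.12  0.15]
```

Request:
jog_arm --plan '[[[0.2,0.1,2.5],[0,0,0.1],0],[[0.2,0.1,5],[0,0,0.1],0],[[0.2,0.1,7],[0,0,0.1],0],[[0.2,0.1,8.5],[0,0,0.1],0],[[0.2,0.1,9.2],[0,0,0.1],0],[[0.2,0.1,9.2],[0,0,0.1],0],[[0.2,0.1,9.2],[0,0,0.1],0]]'

```text
t: 12.82
tcp_pos: [0.6025, -0.0658, 0.068]
tool_rot: [-3.141, -0.086, -0.138]
contact_force: [-0.1, -0.7, -0.3]
gripper_width: 0.0852
grasp_force: 0.0
```

Request:
jog_arm --plan '[[[0,0,0],[0,0,0],0.15],[[0,0,0],[0,0,0],0.2],[[0,0,0],[0,0,0],0.25],[[0,0,0],[0,0,0],0.3],[[0,0,0],[0,0,0],0.35],[[0,0,0],[0,0,0],0.4],[[0,0,0],[0,0,0],1],[[0,0,0],[0,0,0],1],[[0,0,0],[0,0,0],1]]'

```text
t: 13.57
tcp_pos: [0.6033, -0.0649, 0.0693]
tool_rot: [-3.139, -0.088, -0.138]
contact_force: [-0.4, 2.1, 6.0]
gripper_width: 0.056
grasp_force: 62.4
```

```bash
python3 look.py w13; python3 - <<'E'
from h import *
from station import *
s=sense();inb(s,(0,0,.03));print(s["grasp_force"],s["gripper_width"])
for n,P in dict(a=[.40,-.2,.15],b=[.42,-.25,.15]).items():
    go(s,P,[np.pi,0,RPY[2]])
t=dict(np.load("top0.npz"))
print("spoon,lemon,smallwedge px->",onz(t,[[350,285],[233,297],[407,286],[343,256],[420,237]],0).round(3)[:,:2].tolist())
E
```

```text
wedge in board x,y,h mm [ 40.1 -53.4  21.1] F [-0.4  2.1  6. ] rot [-179.87   -5.03   -7.92] t 13.57
pin top px ((260.4779968261719, 171.64671325683594), (52.265289306640625, 50.08962631225586), 8.530765533447266) (237, 146, 52, 54)
wedge in board x,y,h mm [ 21.9 -53.3   2.1] F [-1.1  2.4  6.4] rot [-179.87   -5.04   -7.93] t 13.67
62.35344171524048 0.0563079425218705
shift cm [-17.49  16.16  -9.68] rot deg [-0.13 -5.04 -0.02]
shift cm [-14.83  20.84  -9.46] rot deg [-0.13 -5.04 -0.02]
spoon,lemon,smallwedge px-> [[0.346, -0.19], [0.31, 0.13], [0.344, -0.348], [0.425, -0.171], [0.48, -0.388]]
```

Request:
jog_arm --plan '[[[-0.2,0,-0.1],[0,0,0],1],[[-0.5,0,-0.4],[0,0,0],1],[[-0.8,0,-1.2],[0,0,0],1],[[-1,0,-3],[0,0,0],1],[[-1,0,-6],[0,0,0],1],[[-1,0,-9],[0,0,0],1],[[-1,0,-11],[0,0,0],1],[[-1,0,-11],[0,0,0],1],[[-1,0,-11],[0,0,0],1]]'

```text
t: 14.42
tcp_pos: [0.5829, -0.064, 0.1773]
tool_rot: [-3.141, -0.087, -0.14]
contact_force: [-1.5, -0.0, -4.1]
gripper_width: 0.0561
grasp_force: 64.5
```

```bash
python3 look.py w14; python3 - <<'E'
from h import *
from station import *
s=sense();print(s["tcp_pos"],s["grasp_force"],s["gripper_width"],s["contact_force"])
for z in(.16,.034):go(s,[.49,-.34,z],[np.pi,0,RPY[2]])
w=dict(np.load("w14.npz"));f=w["frame"];h=cv2.cvtColor(f,cv2.COLOR_RGB2HSV)
t=dict(np.load("w14t.npz"))
P=[OB+RB@[.082+dx,y,.073] for y in(-.11,.11) for dx in(-.03,.03)];print("pred",proj(w,P,w["T"]).round(0).tolist())
m=cv2.inRange(h,(8,80,60),(24,255,255))
c=max(cv2.findContours(m,0,2)[0],key=cv2.contourArea);print(cv2.boundingRect(c))
for col in(300,400,450,150,100):
    r=np.where(m[:,col]>0)[0];print(col,r.min() if len(r) else None,r.max() if len(r) else None)
E
```

```text
wedge in board x,y,h mm [ 19.8 -55.4 130.9] F [-1.5 -0.  -4.1] rot [-179.97   -5.     -8.  ] t 14.42
pin top px ((260.0623474121094, 171.58436584472656), (51.42469024658203, 50.08962631225586), 8.530765533447266) (237, 146, 50, 54)
[ 0.58127338 -0.06383943  0.17467268] 64.49724197387695 0.0562179282988774 [-0.97007201  0.32678762 -3.82348334]
shift cm [-5.31 28.62  1.03] rot deg [-0.01 -4.7  -0.08]
shift cm [-6.34 28.62 13.59] rot deg [-0.01 -4.7  -0.08]
pred [[344.0, 151.0], [347.0, 74.0], [78.0, 151.0], [69.0, 74.0]]
(21, 74, 370, 166)
300 75 197
400 None None
450 None None
150 75 151
100 75 152
```

The pin still lies on its predicted line at rows 75–151 with the tin lifted. Now I'll carry the tin to the clear spot at (0.49, -0.34).

Request:
jog_arm --plan '[[[-1,4,0],[0,-1,0],1],[[-2,8,0],[0,-2,0],1],[[-3,12,0],[0,-3,0],1],[[-4,16,0],[0,-4,0],1],[[-5,20,0.5],[0,-5,0],1],[[-5.4,24,1],[0,-5,0],1],[[-5.5,27,3],[0,-5,0],1],[[-5.6,28.6,5],[0,-5,0],1],[[-5.8,28.6,7],[0,-5,0],1],[[-5.8,28.6,7],[0,-5,0],1]]'

```text
t: 15.35
tcp_pos: [0.4867, -0.3387, 0.0949]
tool_rot: [-3.136, 0.014, -0.142]
contact_force: [-1.1, 1.3, -3.5]
gripper_width: 0.056
grasp_force: 64.8
```

Request:
jog_arm --plan '[[[0,0,0],[0,0,0],1],[[0,0,0],[0,0,0],1],[[0,0,0],[0,0,0],1]]'

```text
t: 15.6
tcp_pos: [0.4934, -0.3389, 0.1026]
tool_rot: [-3.141, -0.0, -0.137]
contact_force: [0.1, -1.3, -2.6]
gripper_width: 0.0563
grasp_force: 64.8
```

```bash
python3 - <<'E'
from h import *
from station import *
s=sense();print(s["tcp_pos"],s["contact_force"])
for z in(.04,.033):go(s,[.49,-.34,z],[np.pi,0,RPY[2]])
E
```

```text
[ 0.49338447 -0.33887339  0.10260972] [ 0.09980417 -1.30016677 -2.61843269]
shift cm [-0.32  0.16  6.26] rot deg [-0.03 -0.01  0.05]
shift cm [-0.32  0.16  6.96] rot deg [-0.03 -0.01  0.05]
```

Request:
jog_arm --plan '[[[0,0,2],[0,0,0],1],[[0,0,4],[0,0,0],1],[[0,0,5.5],[0,0,0],1],[[0,0,6.2],[0,0,0],1],[[0,0,6.5],[0,0,0],1],[[0,0,6.7],[0,0,0],1],[[0,0,6.7],[0,0,0],1],[[0,0,6.7],[0,0,0],1]]'

```text
t: 16.27
tcp_pos: [0.4929, -0.34, 0.0358]
tool_rot: [3.142, -0.0, -0.139]
contact_force: [0.4, 0.3, -3.8]
gripper_width: 0.0557
grasp_force: 64.8
```

Request:
jog_arm --plan '[[[0,0,0.1],[0,0,0],1],[[0,0,0.2],[0,0,0],1],[[0,0,0.3],[0,0,0],1],[[0,0,0.35],[0,0,0],1],[[0,0,0.35],[0,0,0],1],[[0,0,0.35],[0,0,0],1]]'

```text
t: 16.77
tcp_pos: [0.4922, -0.3397, 0.032]
tool_rot: [-3.141, 0.001, -0.139]
contact_force: [-2.4, 0.8, 5.9]
gripper_width: 0.0563
grasp_force: 65.9
```

On the worktop, pressing about 9 N. Releasing and rising.

Request:
jog_arm --plan '[[[0,0,0],[0,0,0],0.3],[[0,0,0],[0,0,0],0.25],[[0,0,0],[0,0,0],0],[[0,0,0],[0,0,0],0],[[0,0,0],[0,0,0],0],[[0,0,0],[0,0,0],0],[[0,0,-3],[0,0,0],0],[[0,0,-7],[0,0,0],0],[[0,0,-11],[0,0,0],0],[[0,0,-15],[0,0,0],0]]'

```text
t: 17.6
tcp_pos: [0.4918, -0.3394, 0.1825]
tool_rot: [-3.14, 0.002, -0.139]
contact_force: [0.9, -1.3, 0.4]
gripper_width: 0.0853
grasp_force: 0.0
```

Request:
jog_arm --plan '[[[0,2,-3],[0,0,0],0],[[0,5,-5],[0,0,0],0],[[0,8,-5],[0,0,0],0],[[0,8,-5],[0,0,0],0],[[0,8,-5],[0,0,0],0],[[0,8,-5],[0,0,0],0]]'

```text
t: 18.1
tcp_pos: [0.4811, -0.4181, 0.2302]
tool_rot: [-3.139, 0.003, -0.139]
contact_force: [-0.7, 1.1, -1.3]
gripper_width: 0.0853
grasp_force: 0.0
```

```bash
python3 look.py w15; python3 - <<'E'
from h import *
a=dict(np.load("top0.npz"));b=dict(np.load("w15t.npz"))
f=b["frame"];h=cv2.cvtColor(f,cv2.COLOR_RGB2HSV);m=cv2.inRange(h,(8,90,50),(24,255,255))
for c in cv2.findContours(m,0,2)[0]:
    if cv2.contourArea(c)>60:print(np.round(np.hstack([*map(np.ravel,cv2.minAreaRect(c))]),1))
l=((h[:,:,1]<40)&(h[:,:,2]>60)).astype(np.uint8)
P=proj(b,[[.492,-.34,.072],[.492,-.34,0]]);print("tin pred px",P.round(1).tolist())
for n,(r0,r1,c0,c1) in dict(glassL=(215,265,125,175),glassT=(100,140,245,285),tinspot=(200,250,385,425)).items():
    print(n,"diff",np.abs(a["frame"][r0:r1,c0:c1].astype(int)-f[r0:r1,c0:c1]).mean().round(2))
w=dict(np.load("w15.npz"));T=w["T"];print("wrist pred tin top/base",proj(w,[[.492,-.34,.072],[.492,-.34,0]],T).round(0).tolist())
x,y=P[0].round().astype(int);print(f[y-15:y+16:3,x-15:x+16:3].mean(2).astype(int))
cv2.imwrite("pics/f.png",f[:,:,::-1])
E
```

```text
wedge in board x,y,h mm [ -33.3 -420.1  186.6] F [-0.7  1.1 -1.3] rot [-1.7986e+02  1.5000e-01 -7.9600e+00] t 18.1
pin top px ((287.77001953125, 175.61000061035156), (107.19738006591797, 50.2045783996582), 8.130102157592773) (237, 146, 107, 54)
[407.  286.3  10.   25.5  31.6]
[ 32.5 207.   30.   31.   90. ]
[287.8 175.6 107.2  50.2   8.1]
[201.4 100.8  12.1  13.7  74.1]
tin pred px [[409.2, 229.4], [402.8, 232.7]]
glassL diff 2.97
glassT diff 2.27
tinspot diff 27.56
wrist pred tin top/base [[203.0, 191.0], [217.0, 178.0]]
[[179 178 179 179 180 120 119  96  96  96 117]
 [179 179 179 179 184  95  97  98  97  98  97]
 [179 179 181 158 102 110  96 115  97  98  97]
 [180 176  75 129 160 157 136 143 117  98  98]
 [180  59 112 159 159 145 145 155  86  99  94]
 [107  56 116 160 160 110 159 142 140 127 155]
 [ 71  48  89 162 160 161 160 157 146 165 161]
 [103  34  40 107 164 163 162 150 118 162 122]
 [125  39  44  50  91 123 126 131 184 121 123]
 [123 126  90  35  49 101 124 121 121 123 122]
 [123 124 123 123 123 123 122 122 123 122 122]]
```

```bash
python3 - <<'E'
from h import *
from station import *
fs=[dict(np.load(k))["frame"] for k in("top0.npz","w14t.npz","w15t.npz")]+[snapshot("top")["frame"]]
for f in fs:
    m=cv2.inRange(cv2.cvtColor(f,cv2.COLOR_RGB2HSV),(8,90,50),(24,255,255))
    print([np.where(m[140:,c]>0)[0][:1].tolist() for c in(252,262,275,300,318,328)])
d=[(np.abs(fs[0][r0:r1,c0:c1].astype(int)-fs[3][r0:r1,c0:c1]).max(2)>25).sum() for r0,r1,c0,c1 in((215,265,125,175),(100,140,245,285))];print("glass changed px",d)
print(sign_off())
E
```

```text
[[6], [7], [10], [13], [15], [17]]
[[6], [7], [9], [], [], []]
[[6], [7], [9], [13], [15], [16]]
[[6], [7], [9], [13], [15], [16]]
glass changed px [np.int64(0), np.int64(0)]
the job is handed in; nothing more can be done
None
```

The job is handed in: the wedge holds the pin to within about 1 px (about 3 mm) of its starting line and the tin stands upright on the worktop, with both glasses unchanged in the top view; on the way in, the gripper brushed the tin by 8–10 mm, which shifted the pin a few millimetres until the wedge eased it back.

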